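# Turn the slide carrier over with the lifter

### The arm

A 7-joint arm with a two-finger parallel gripper is mounted at the origin on a cart in front of the work surface, level with it; the furniture and walls round the work are solid. World frame = base frame: x ahead of the robot, y to its left, z up, the work surface at z = 0. Lengths are in mm, angles in rad, forces in N, time in s.
With the tool pointing down it reaches from about 400 to 900 mm from the base axis. Payload 5.5 kg.
Tool frame: the origin (TCP) lies at the very end of the fingers, on their centre line; the grasp point (between the pads) lies r.grip_point_offset behind it (r.grip_point_offset is the distance from the TCP to the grasp point, in mm); z points along the fingers, x is the direction in which the jaws open and shut, and the axes are right-handed (so a half turn about z gives the same grasp; the last joint's range is limited). The gripper opens to 85 mm and grips with 20 to 120 N. Pads are 22 mm wide; open, the fingers measure 114 mm over their backs; the gripper's body (76 mm by 85 mm) begins 54 mm behind the grasp point. The pads swing forward as they close: fully open they stand 13 mm farther back than shut.
Start: joints at [-0.839, 0.501, -0.427, 1.55, 0.221, 1.138, -0.21], TCP at [293.645, 579.89, 231.31] pointing down, gripper open.
Joint ranges: [-2.88, 2.88], [-0.31, 2.03], [-1.54, 1.56], [0.2, 2.42], [-1.41, 4.55], [0.19, 2.02], [-2.57, 2.57]. Speed limits (rad/s): [2.57, 2.57, 3.14, 3.14, 3.14, 3.14, 3.14].

### API

Orientations are given as a unit quaternion [x, y, z, w].
In Python, from station import status, capture, camera_model, r gives the robot as it stands.
- The arm moves only by the shell command python3 -m crank 'ROWS' [FORCE]. ROWS is a JSON object of lists of equal length, an entry for each row: "turn": the turn, a rotation vector about the tool's x, y, z in degrees, a list of three; "delta_pos": the shift along the tool's x, y, z in m, a list of three; "gripper": the closure, from 0 (fully open) to 1 (shut). A call has 1 to 5 rows; each row shifts and turns the pose as measured when the row begins, along the tool's axes as they then stand; what a row does not reach is not made up. A row lasts 1/12 s, in which the tool goes at most 41.7 mm and 7.16 degrees, less where a joint would pass 70% of its speed; a pose out of reach is approached as far as the arm can. A call is refused whole if a number of a shift passes 0.0417 or a number of a turn 7.16, either way. A call with a gripper value outside its range is refused whole. The fingers move at their own pace and stop on an object; FORCE is the grip in N (left out, the last holds). Time passes only in rows, so rows that do not move let the fingers close. It gives the time, the measured TCP pose, the force and the opening at its end, in the units of the state.
- status.observe(): the state, without advancing time (a new reading comes with each control period).
- capture(name): name is "scene" or "top" or "wrist"; returns the picture (400x640x3 uint8, blue, green, red); there is no depth.
- camera_model(name): a dict with "mtx" (3x3 intrinsics, pixels), "dist" ([k1, k2, p1, p2, k3] as OpenCV has them; the pictures are not rectified), "R" (3x3) and "t" (3): a world point X has camera coordinates R X + t. Camera axes: x right, y down, z forward; pixel columns grow to the right and rows downward; lengths in mm; the calibration is good to about 2 mm. A picture is of the moment at which its call begins: read the wrist's pose just before it. camera_model takes no time and is no camera call; for the wrist camera it gives the pose at the moment of the call.
- r.finish_job(): hands the job in, once; it reports no verdict.
The state is a dict: "time": time; "joints": joint angles; "dq": joint speeds; "effort": joint torques, N m; "position": TCP position; "eef_rot": TCP orientation; "ft_force": force on the tool from outside, world axes, zero at the start; "moment": the same for the moment, N m; "finger_gap": finger opening in mm.
Only numpy, scipy, OpenCV 4.12 (cv2) and the standard library are available. Lean on these libraries where they do the work, as an engineer would, in place of code of your own. Each camera call takes 0.05 s, during which the arm holds its last target. There are 200 camera calls.

### The job

The slide carrier on the drying stand lies slide-face down. Take the lifter from its rest, slip its blade under the carrier's overhanging edge and tip the carrier over the step so that it lies flat, slides up, on the stand's upper deck; keep the fingers off the carrier and leave the bottle and the tape roll beside the stand where they are. Then put the lifter back in both notches of its rest the way round it was and let go, and last wind the dial of the timer beside the stand about a quarter of a turn counter-clockwise (seen from above).

Things in the scene. Friction and masses are not known exactly. Their poses are not given: they have to be found in the camera images.
- stand: Grey drying stand, fixed, 126 x 104 mm. Origin on the table under the step between its decks; x points over the step to the upper deck, away from the robot. Lower deck: x -40 to 0, 22 mm above the table, low steel side guides (inner faces y +-40.5, 4.5 mm high). Step 5 mm high at x = 0. Upper deck: x 0 to 80, 27 mm above the table, then a 6 mm high lip. Bare table in front of x = -40.
- carrier: Loose white slide carrier 58 (x) x 76 (y) x 7 mm, 42-84 g, origin at its centre; z points out of the ribbed closed back (up at start), two glass slides in the other face. It lies on the lower deck, x along the stand's, far edge 0.5-3 mm short of the step; the near edge overhangs the deck by 18-22 mm, 22 mm above the table. Lifted there it pivots at the step and, just past upright, tips over.
- lifter: Loose cranked spatula, about 90 g. Origin at the centre of the part of its wooden handle to grip, between the rest's posts; handle x -67 to +43 mm, 14 mm wide (y), 16 mm high (z); x points to the blade. A steel neck at x = 46 goes down to a flat steel blade, 36 mm wide, 2 mm thick, x 44 to 95 mm, mid-plane 32 mm below the origin.
- blade_tip (a point): Middle of the blade's front edge: 95 mm ahead (x) and 32 mm below the lifter's origin; axes as the lifter's.
- rest: Dark steel rest of the lifter, fixed. Origin on the table under its middle; base plate 110 x 56 x 6 mm; x points along the lifter to its blade. Two posts 8 mm thick at x = -42 and +34 mm, each with a notch 24 mm wide, floor 45 mm and prong tops 58 mm above the table. The handle lies in both notches, lifter origin near x = 0, 53 mm above the table.
- timer_grip (a point): On the axis of the dial of the white wind-up timer, 30 mm above the table. This timer stands left or right of the stand, a little nearer the robot (not the one in the far left corner); it is fixed, 67 mm across, 49 mm high; its dial is 60 mm across, starts 22 mm above the table, and is turned by gripping its round rim from above.
- timer_dial (a joint): Dial of the timer, rad: 0 to 0.3 at the start, grows counter-clockwise seen from above, up to 5.76; light friction, stays where it is left.
- bottle_a: Small clear bottle with a blue cap, 33 mm across and 58 mm high, loose, left of the stand as the robot sees it. Origin under its centre. A bystander.
- tape: Roll of paper tape lying flat, 61 mm across and 25 mm high, loose, right of the stand as the robot sees it. Origin under its centre. A bystander.
Not all that is in view belongs to the job. Of the things that look like the lifter, the largest one is meant.

How it is judged (in metres and radians):
On the way, in this order (a step that is already met when the one before it is completed fails the run):
1. the lifter is lifted out of its rest, the carrier still lying as it was (height (world z) of lifter above 0.07 m and angle between carrier's own z axis and vertical below 0.1 rad), for 0.1 s.
2. the carrier's near edge is raised on the lifter (angle between carrier's own z axis and vertical between 0.35 and 1.7 rad and contact force between lifter and carrier above 0.03 N), for 0.1 s.
3. the carrier lies flat, slides up, on the upper deck (angle between carrier's own z axis and vertical above 3.04 rad and x of carrier in the frame of stand between 0.005 and 0.056 m and y of carrier in the frame of stand between -0.025 and 0.025 m and z of carrier in the frame of stand between 0.026 and 0.036 m and linear speed of carrier below 0.02 m/s), for 0.2 s.
4. the lifter lies released in its rest (x of lifter in the frame of rest between -0.02 and 0.02 m and y of lifter in the frame of rest between -0.007 and 0.007 m and z of lifter in the frame of rest between 0.049 and 0.057 m and x of blade_tip in the frame of rest above 0.06 m and angle between the x axis of lifter and the x axis of rest, either way round below 0.15 rad and linear speed of lifter below 0.02 m/s and contact force between the fingers and lifter below 0.1 N), for 0.2 s.
5. the timer's dial is wound (value of joint timer_dial between 1 and 2.4 rad), for 0.1 s.
At the end, for the whole second after the job is handed in: Carrier flat (6 degrees), slide face up, still, on the upper deck: centre 5-56 mm past the step, within 25 mm of the middle line. Lifter still in both notches, blade as before, handle centre within 20 mm along, 7 mm across of the rest, 49-57 mm high. Dial at 1.0-2.4 rad (all of step 3 and all of step 4 and all of step 5); the robot touches nothing.
It fails at once if the fingers touch the carrier (contact force between the fingers and carrier above 0.5 N).
It fails at once if the bottle or the tape roll is pushed more than 30 mm or tipped over (distance of any of bottle_a, tape from where it was at the start of the episode above 0.03 m or angle between any of bottle_a, tape's own z axis and vertical above 0.6 rad).
It also fails if it takes over 64 s, if anything falls off the work surface, if the arm or the gripper's body presses on something with over 40 N, if the wrist force passes 120 N, or if a joint passes its speed limit or range.

## Working session

There is one attempt and no reset: what is moved stays moved. The work goes in short steps, Python scripts to look and compute and a shell command to move; the robot and the scene stay as the last step left them, time stands still between calls to the robot, and variables do not carry over. Pictures are saved under pics/ and viewed, about 8 in all and at most 12, crops included, and the job is handed in when it is done.

```bash
ls; mkdir -p pics
python3 - <<'E'
from station import status,capture,camera_model,r
import cv2
for n in("scene","top"):
    cv2.imwrite(f"pics/{n}0.png",capture(n)); m=camera_model(n); print(n,m)
print(status.observe(), r.grip_point_offset)
E
```

```text
pics
scene {'mtx': array([[439.02346112,   0.        , 316.90722087],
       [  0.        , 439.02346112, 199.2119736 ],
       [  0.        ,   0.        ,   1.        ]]), 'dist': array([-0.04080294,  0.        ,  0.        ,  0.        ,  0.        ]), 'R': array([[ 0.63949468, -0.76840792, -0.02440961],
       [-0.43424279, -0.33482641, -0.83625622],
       [ 0.63441292,  0.5453811 , -0.54779531]]), 't': array([-378.65505101,  284.52495695,  901.75992926])}
top {'mtx': array([[429.80800956,   0.        , 319.95854723],
       [  0.        , 429.80800956, 201.71786296],
       [  0.        ,   0.        ,   1.        ]]), 'dist': array([-0.02838441,  0.        ,  0.        ,  0.        ,  0.        ]), 'R': array([[ 7.81785116e-02, -9.96939086e-01, -7.60998420e-04],
       [-9.76501673e-01, -7.64220238e-02, -2.01504734e-01],
       [ 2.00829788e-01,  1.64964564e-02, -9.79487245e-01]]), 't': array([ -78.00345051,  564.19367776, 1266.29315365])}
{'time': 0.1, 'joints': array([-0.83880485,  0.50173205, -0.42681862,  1.55135252,  0.22079462,
        1.13828594, -0.21030248]), 'dq': array([-2.61453329e-04, -1.09542580e-03,  3.82312268e-05, -2.85457300e-03,
        3.02396526e-04,  1.69806786e-04,  5.90142532e-04]), 'effort': array([-1.17819908e-02, -5.70810771e+01, -5.83950609e+00, -2.81747943e+01,
        1.03825080e-02,  5.55255465e-03, -1.80368608e-05]), 'position': array([293.4211185 , 579.30649447, 230.37491615]), 'eef_rot': array([ 8.51985493e-01,  5.23564681e-01, -7.52209403e-04,  4.22640671e-04]), 'ft_force': array([-0.07566266, -0.01363355, -0.46557726]), 'moment': array([-0.04040818,  0.0306841 , -0.01076064]), 'finger_gap': 85.21279878681128} 18.700000000000003
```

View pics/top0.png

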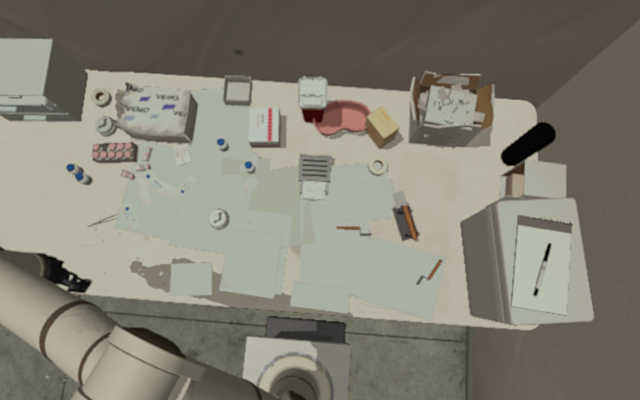

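View pics/scene0.png

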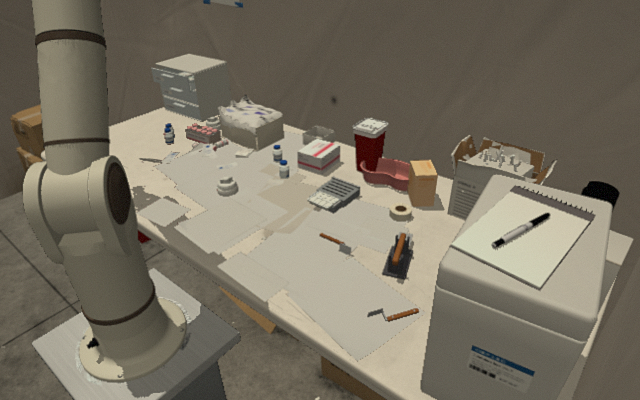

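The top view shows the stand near (315,175), the lifter in its rest at (405,220) with its blade up the image, the timer at (218,218), the bottle at (248,167) and the tape at (377,167). I'll make one enlarged composite next.

```bash
cat > h.py <<'E'
import numpy as np,cv2
from scipy.spatial.transform import Rotation as Rn
from station import status,capture,camera_model,r
def pt(m,uv,z):
    "pixels -> world on plane z (mm)"
    p=cv2.undistortPoints(np.array(uv,float).reshape(-1,1,2),m["mtx"],m["dist"])[:,0]
    d=np.c_[p,np.ones(len(p))]@m["R"]; c=-m["R"].T@m["t"]
    return c+d*((z-c[2])/d[:,2])[:,None]
def px(m,X):
    return cv2.projectPoints(np.array(X,float).reshape(-1,1,3),cv2.Rodrigues(m["R"])[0],m["t"],m["mtx"],m["dist"])[0][:,0]
def st():
    s=status.observe(); R=Rn.from_quat(s["eef_rot"])
    return s,np.array(s["position"]),R
def togo(target,x_dir,z_dir=(0,0,-1)):
    "tool-frame shift (mm) and rotvec (deg) to TCP target with jaws along x_dir"
    s,p,R=st(); z=np.array(z_dir,float);z/=np.linalg.norm(z)
    best=None
    for sg in(1,-1):
        x=sg*np.array(x_dir,float); x-=z*(x@z); x/=np.linalg.norm(x)
        D=Rn.from_matrix(np.c_[x,np.cross(z,x),z]); w=(R.inv()*D).as_rotvec(degrees=True)
        print("rot",w.round(2), "joints7",round(s["joints"][6],2))
    print("tool shift",R.inv().apply(np.array(target)-p).round(1),"t",s["time"])
E
python3 - <<'E'
import cv2,numpy as np
t=cv2.imread("pics/top0.png");s=cv2.imread("pics/scene0.png")
f=lambda i,x,y,w,h,k:cv2.resize(i[y:y+h,x:x+w],None,fx=k,fy=k,interpolation=cv2.INTER_CUBIC)
a=np.vstack([f(t,285,145,50,60,5)[:300,:250],f(t,380,185,50,60,5)])
b=np.vstack([f(s,300,170,75,50,6)[:300,:450],f(s,375,225,75,60,6)[:300,:450]])
cv2.imwrite("pics/c1.png",np.hstack([a,b]))
E
```

```text
(no output)
```

View pics/c1.png

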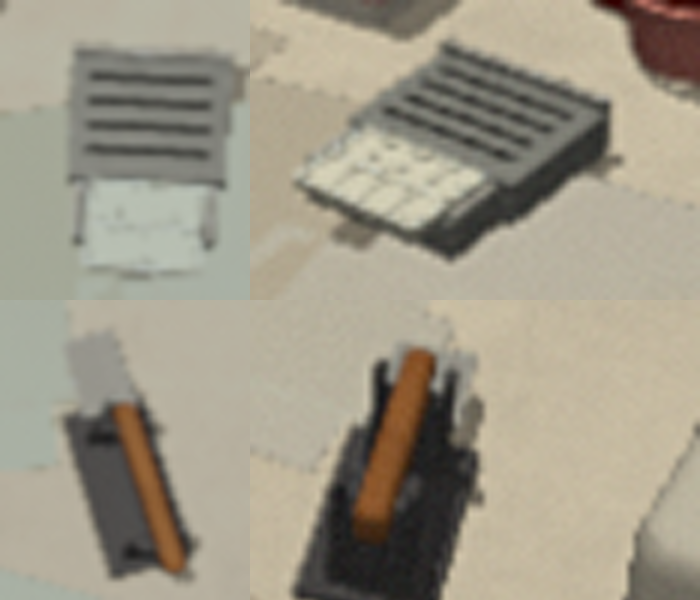

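The composite shows the stand with its carrier overhanging towards the robot, and the handle centred in both notches. I'll take rough positions from these corner pixels, then refine with the wrist camera.

Run:
```python
from h import *
m=camera_model("top");s=camera_model("scene");w=camera_model("wrist")
print("topcam",-m["R"].T@m["t"],"scenecam",-s["R"].T@s["t"])
np.set_printoptions(suppress=True,precision=1)
print("deck far L,R,step L,R",pt(m,[(300.6,155),(331,156.4)],33),pt(m,[(299,181.4),(330,181.8)],27))
print("carrier near",pt(m,[(301.6,198.6),(326,199.4)],29), pt(s,[(307.5,200),(325,208)],29))
print("handle top",pt(m,[(405,206),(414.4,239)],61), pt(s,[(375+170/6,225+50/6),(375+120/6,225+237/6)],61))
print("blade tip",pt(m,[(380+82/5,185+36/5)],22))
print("timer",pt(m,[(218,218)],49),"scene",pt(s,[(227,181)],49),"bottle",pt(m,[(248,167)],58),"tape",pt(m,[(377,167)],25))
_,p,R=st(); c=-w["R"].T@w["t"]; print("wristcam in tool",R.inv().apply(c-p), (w["R"]@R.as_matrix()).round(3)); print(w["mtx"],w["dist"])
```

```text
topcam [ 302.72487804  -55.53721578 1353.94632876] scenecam [-206.38734995 -687.49789157  722.67280263]
deck far L,R,step L,R [[721.4  40.7  33. ]
 [724.3 -57.   33. ]] [[635.4  38.5  27. ]
 [641.8 -60.   27. ]]
carrier near [[579.9  25.3  29. ]
 [583.3 -51.6  29. ]] [[577.2  21.9  29. ]
 [576.3 -43.5  29. ]]
handle top [[ 574.8 -294.9   61. ]
 [ 475.4 -327.2   61. ]] [[ 572.  -293.6   61. ]
 [ 462.  -337.    61. ]]
blade tip [[ 625.6 -273.1   22. ]]
timer [[494.7 275.6  49. ]] scene [[484.8 263.2  49. ]] bottle [[661.6 199.8  58. ]] tape [[ 703.  -206.9   25. ]]
wristcam in tool [   0.9  -76.8 -142.9] [[ 1.   0.   0. ]
 [-0.   1.  -0.3]
 [-0.   0.3  1. ]]
[[336.   0. 318.]
 [  0. 336. 201.]
 [  0.   0.   1.]] [-0.  0.  0.  0.  0.]
```

```bash
python3 -m crank '{"turn":[[0,0,-7],[0,0,-7],[0,0,-7],[0,0,-7],[0,0,-7]],"delta_pos":[[0,0,0],[0,0,0],[0,0,0],[0,0,0],[0,0,0]],"gripper":[0,0,0,0,0]}' 50 | tail -c 400
python3 -m crank '{"turn":[[0,0,-7],[0,0,-4.5],[0,0,0],[0,0,0],[0,0,0]],"delta_pos":[[0,0,0],[0,0,0],[-0.02,-0.003,0],[-0.038,-0.003,0],[-0.038,-0.003,0]],"gripper":[0,0,0,0,0]}' | tail -c 400
for i in 1 2 3 ; do python3 -m crank '{"turn":[[0,0,0],[0,0,0],[0,0,0],[0,0,0],[0,0,0]],"delta_pos":[[-0.039,-0.003,0],[-0.039,-0.003,0],[-0.039,-0.003,0],[-0.039,-0.003,0],[-0.039,-0.003,0]],"gripper":[0,0,0,0,0]}' | tail -c 400; done
python3 - <<'E'
from h import *
togo((533,-309,230),(-.334,.943,0))
E
```

```text
time: 0.52
position: [292.5, 577.5, 227.4]
eef_rot: [0.65, 0.76, -0.003, 0.001]
ft_force: [-0.7, -0.1, 0.2]
finger_gap: 85.1
time: 0.93
position: [312.6, 488.7, 224.4]
eef_rot: [0.559, 0.829, -0.005, -0.003]
ft_force: [0.5, -0.3, 0.4]
finger_gap: 85.4
time: 1.35
position: [370.6, 293.6, 221.9]
eef_rot: [0.558, 0.83, -0.007, -0.005]
ft_force: [1.9, -0.3, -0.2]
finger_gap: 85.4
time: 1.77
position: [430.1, 96.6, 221.7]
eef_rot: [0.558, 0.83, -0.007, -0.004]
ft_force: [1.0, 0.8, -0.1]
finger_gap: 84.9
time: 2.18
position: [489.4, -100.2, 222.1]
eef_rot: [0.558, 0.83, -0.008, -0.004]
ft_force: [1.5, 1.3, -0.5]
finger_gap: 85.2
rot [-1.    0.14  2.71] joints7 2.02
rot [  -0.22   -1.55 -177.29] joints7 2.02
tool shift [-209.8  -38.7   -6.8] t 2.1833
```

Joint 7 is at 2.02 and heading for its limit, so I'll use the half-turned grasp.

```bash
python3 -m crank '{"turn":[[0,0,0],[0,0,0],[0,0,0],[0,0,0],[0,0,7.1]],"delta_pos":[[-0.04,-0.006,0],[-0.04,-0.006,0],[-0.04,-0.006,0],[-0.035,-0.006,0],[0,0,0]],"gripper":[0,0,0,0,0]}' | head -2
for i in 1 2 3 4 5; do python3 -m crank '{"turn":[[0,0,7.1],[0,0,7.1],[0,0,7.1],[0,0,7.1],[0,0,7.1]],"delta_pos":[[0,0,0],[0,0,0],[0,0,0],[0,0,0],[0,0,0]],"gripper":[0,0,0,0,0]}' | head -2; done
python3 - <<'E'
from h import *
togo((533,-309,230),(-.334,.943,0))
m=camera_model("wrist");im=capture("wrist");cv2.imwrite("pics/w1.png",im);np.savez("w1",**m)
E
```

```text
time: 2.6
position: [524.2, -269.1, 221.1]
time: 3.02
position: [521.0, -274.9, 217.3]
time: 3.43
position: [518.9, -274.2, 214.4]
time: 3.85
position: [517.1, -272.9, 211.8]
time: 4.27
position: [515.4, -271.5, 209.2]
time: 4.68
position: [513.8, -270.0, 206.7]
rot [  0.95  -3.57 176.16] joints7 -0.71
rot [ 2.32  0.62 -3.8 ] joints7 -0.71
tool shift [ 42.6  -7.  -24. ] t 4.6833
```

View pics/w1.png

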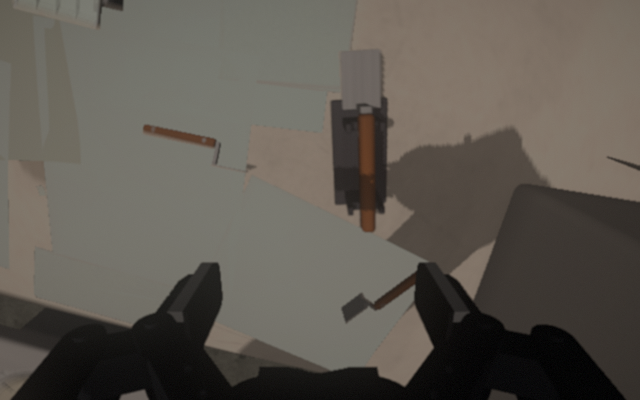

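The wrist view shows the handle at about (366,112)–(368,230), the blade tip edge at (341..381,50), and the stand's corner at top left.

Run:
```python
from h import *
m=dict(np.load("w1.npz"));im=cv2.imread("pics/w1.png")
np.set_printoptions(suppress=True,precision=1)
hsv=cv2.cvtColor(im,cv2.COLOR_BGR2HSV)
k=cv2.inRange(hsv,(3,110,60),(18,255,255));k[:, :330]=0;k[:,400:]=0;k[240:]=0
c=max(cv2.findContours(k,0,1)[0],key=cv2.contourArea)
b=cv2.boxPoints(cv2.minAreaRect(c));b=b[np.argsort(b[:,1])];print(b)
f,e=b[:2].mean(0),b[2:].mean(0)
for z in(58,61):
    P=pt(m,[f,e],z);d=P[0]-P[1];L=np.linalg.norm(d);u=d/L
    print(z,P,L,"ang",np.degrees(np.arctan2(u[1],u[0])),"origin",P.mean(0)+12*u, "origin from front",P[0]-43*u)
B=pt(m,[(341,50),(381,50)],22);print("blade",B,np.linalg.norm(B[1]-B[0]),"tip",B.mean(0))
k2=[(333,100),(331,203),(386,98),(384,212)]
print("base plate corners",pt(m,k2,6),pt(m,k2,6).mean(0))
print(px(m,[[577,23,29]]), )
```

```text
[[373.3 114.7]
 [357.7 115.1]
 [376.1 229.9]
 [360.5 230.3]]
58 [[ 579.  -292.4   58. ]
 [ 478.9 -328.3   58. ]] 106.30338819076857 ang 19.76821801352613 origin [ 540.3 -306.3   58. ] origin from front [ 538.5 -306.9   58. ]
61 [[ 579.2 -291.9   61. ]
 [ 480.2 -327.5   61. ]] 105.19711622657915 ang 19.76821801352613 origin [ 541.  -305.6   61. ] origin from front [ 538.7 -306.5   61. ]
blade [[ 624.6 -259.2   22. ]
 [ 634.4 -293.4   22. ]] 35.576274142081466 tip [ 629.5 -276.3   22. ]
base plate corners [[ 580.7 -265.3    6. ]
 [ 477.3 -293.7    6. ]
 [ 596.6 -314.5    6. ]
 [ 483.  -352.3    6. ]] [ 534.4 -306.5    6. ]
[[18.2 18.4]]
```

Run:
```python
from h import *
togo((539,-307.5,120),(-.3305,.9438,0))
```

```text
rot [  0.95  -3.59 175.96] joints7 -0.72
rot [ 2.34  0.62 -4.  ] joints7 -0.72
tool shift [ 43.8 -18.   85.5] t 4.7333
```

```bash
python3 -m crank '{"turn":[[2.3,0.6,-4],[0,0,0],[0,0,0],[0,0,0],[0,0,0]],"delta_pos":[[0,0,0],[0.02,-0.008,0.03],[0.02,-0.008,0.03],[0.004,-0.002,0.022],[0,0,0]],"gripper":[0,0,0,0,0]}' | head -3
python3 - <<'E'
from h import *
togo((539,-307.5,35),(-.3305,.9438,0))
E
```

```text
time: 5.15
position: [548.7, -304.5, 124.1]
eef_rot: [0.821, -0.57, 0.003, -0.002]
rot [   0.18   -0.55 -178.87] joints7 -0.54
rot [-0.35 -0.11  1.13] joints7 -0.54
tool shift [-0.8 10.7 89. ] t 5.15
```

```bash
python3 -m crank '{"turn":[[-0.3,0,1.1],[0,0,0],[0,0,0]],"delta_pos":[[-0.001,0.01,0.02],[0,0,0.025],[0,0,0]],"gripper":[0,0,0]}' | head -3
python3 - <<'E'
from h import *
togo((539,-307.5,35),(-.3305,.9438,0))
m=camera_model("wrist");im=capture("wrist");cv2.imwrite("pics/w2.png",im)
np.set_printoptions(suppress=True,precision=1)
hsv=cv2.cvtColor(im,cv2.COLOR_BGR2HSV)
k=cv2.inRange(hsv,(3,110,60),(18,255,255))
c=max(cv2.findContours(k,0,1)[0],key=cv2.contourArea);print(cv2.minAreaRect(c))
b=cv2.boxPoints(cv2.minAreaRect(c));b=b[np.argsort(b[:,1])]
f,e=b[:2].mean(0),b[2:].mean(0);P=pt(m,[f,e],61);d=P[0]-P[1];print(P,np.linalg.norm(d),np.degrees(np.arctan2(d[1],d[0])))
E
```

```text
time: 5.4
position: [539.1, -307.0, 78.6]
eef_rot: [0.818, -0.576, 0.001, 0.0]
rot [ 1.1000e-01 -3.0000e-02 -1.7962e+02] joints7 -0.52
rot [-0.02 -0.07  0.38] joints7 -0.52
tool shift [ 0.4  0.3 43.6] t 5.4
((314.4999694824219, 257.9999694824219), (177.99996948242188, 24.999996185302734), 90.0)
[[ 580.7 -291.    61. ]
 [ 480.3 -326.4   61. ]] 106.56036335816819 19.430206104008636
```

```bash
python3 -m crank '{"turn":[[0,0,0],[0,0,0],[0,0,0],[0,0,0],[0,0,0]],"delta_pos":[[-0.0008,0,0.022],[0,0,0.021],[0,0,0],[0,0,0],[0,0,0]],"gripper":[0,0,0,0.6,1]}' 60 | head -5
python3 -m crank '{"turn":[[0,0,0],[0,0,0],[0,0,0],[0,0,0],[0,0,0]],"delta_pos":[[0,0,0],[0,0,0],[0,0,0],[0,0,0],[0,0,0]],"gripper":[1,1,1,1,1]}' 60
```

```text
time: 5.87
position: [545.2, -309.1, 47.4]
eef_rot: [0.819, -0.574, 0.007, -0.001]
ft_force: [-0.3, -0.0, 0.9]
finger_gap: 63.6
time: 6.28
position: [547.3, -306.5, 53.7]
eef_rot: [0.82, -0.573, 0.008, -0.004]
ft_force: [0.8, 0.1, -1.2]
finger_gap: 12.1
```

Run:
```python
from h import *
s,p,R=st(); print({k:np.round(v,3) for k,v in s.items()})
im=capture("wrist");cv2.imwrite("pics/w3.png",im)
s,p,R=st(); print(s["time"],p,s["dq"].round(3))
```

```text
{'time': np.float64(6.283), 'joints': array([ 0.219,  0.655,  0.34 ,  1.765, -0.309,  0.758, -0.502]), 'dq': array([-0.004, -0.012, -0.01 ,  0.009, -0.008,  0.028, -0.003]), 'effort': array([-3.2800e-01, -5.8884e+01,  6.7600e+00, -2.1237e+01, -1.0300e-01,
        1.5900e-01, -1.0000e-03]), 'position': array([ 547.311, -306.451,   53.716]), 'eef_rot': array([ 0.82 , -0.573,  0.008, -0.004]), 'ft_force': array([ 0.837,  0.08 , -1.224]), 'moment': array([-0.065,  0.017,  0.002]), 'finger_gap': np.float64(12.129)}
6.3333 [ 547.47165842 -306.44080935   53.61960618] [ 0.002  0.007  0.005 -0.006  0.004 -0.022  0.   ]
```

View pics/w3.png

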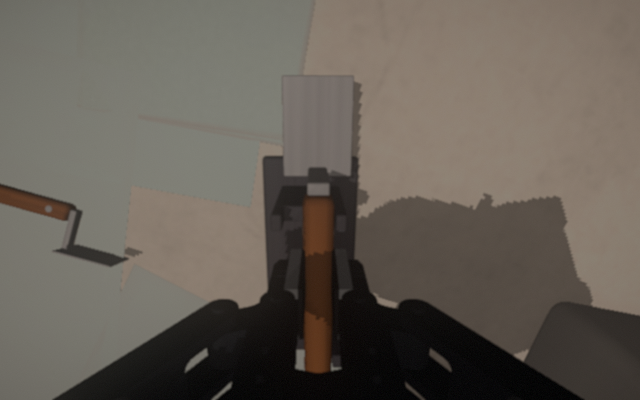

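The fingers straddle the handle, but they sit about 19 mm too high and 8 mm too far forward. I'll open, correct and watch each row.

```bash
python3 -m crank '{"turn":[[0,0,0],[0,0,0],[0,0,0]],"delta_pos":[[0,0,0],[0,0,0],[0,0,0]],"gripper":[0.5,0.5,0.5]}' 60
python3 - <<'E'
from h import *
togo((539,-306.8,35),(-.3305,.9438,0))
E
```

```text
time: 6.58
position: [548.1, -307.4, 54.3]
eef_rot: [0.82, -0.573, 0.009, -0.003]
ft_force: [-0.5, -0.5, 0.3]
finger_gap: 42.6
rot [   0.93   -1.42 -179.17] joints7 -0.5
rot [-0.91 -0.6   0.82] joints7 -0.5
tool shift [-3.9  8.6 19.1] t 6.5833
```

```bash
python3 -m crank '{"turn":[[-0.9,-0.6,0.8]],"delta_pos":[[-0.004,0.0085,0]],"gripper":[0.5]}' | head -2
python3 -m crank '{"turn":[[0,0,0]],"delta_pos":[[0,0,0.01]],"gripper":[0.5]}' | head -2
python3 -m crank '{"turn":[[0,0,0]],"delta_pos":[[0,0,0.009]],"gripper":[0.5]}' | head -4
python3 -m crank '{"turn":[[0,0,0]],"delta_pos":[[0,0,0]],"gripper":[0.5]}' | head -4
python3 - <<'E'
from h import *
togo((539,-306.8,35),(-.3305,.9438,0))
E
```

```text
time: 6.67
position: [539.6, -306.7, 54.4]
time: 6.75
position: [539.4, -308.1, 45.7]
time: 6.83
position: [539.4, -308.3, 36.1]
eef_rot: [0.815, -0.579, 0.002, 0.0]
ft_force: [-0.7, 0.4, -1.2]
time: 6.92
position: [537.9, -307.8, 33.9]
eef_rot: [0.815, -0.579, 0.0, 0.001]
ft_force: [0.0, 0.5, -0.4]
rot [-7.0000e-02 -9.0000e-02  1.7988e+02] joints7 -0.51
rot [ 0.06 -0.04 -0.12] joints7 -0.51
tool shift [-0.5 -1.4 -1.2] t 6.9167
```

```bash
for i in 1 2 3 4 5; do python3 -m crank '{"turn":[[0,0,0]],"delta_pos":[[0,0,0]],"gripper":[1]}' 70 | grep -v time; done
```

```text
position: [537.4, -307.7, 32.9]
eef_rot: [0.815, -0.58, -0.001, 0.001]
ft_force: [0.2, 0.1, -0.1]
finger_gap: 31.9
position: [536.9, -307.5, 32.1]
eef_rot: [0.815, -0.58, -0.001, 0.001]
ft_force: [-0.4, 0.2, 0.2]
finger_gap: 19.6
position: [537.0, -307.7, 32.2]
eef_rot: [0.815, -0.58, -0.001, 0.001]
ft_force: [-0.2, 0.6, 4.1]
finger_gap: 13.0
position: [537.1, -307.8, 32.3]
eef_rot: [0.815, -0.58, -0.001, 0.001]
ft_force: [-0.1, -0.2, -1.0]
finger_gap: 12.6
position: [537.1, -307.7, 32.3]
eef_rot: [0.815, -0.58, -0.001, 0.001]
ft_force: [0.4, 0.2, -1.2]
finger_gap: 12.8
```

```bash
python3 -m crank '{"turn":[[0,0,0],[0,0,0],[0,0,0],[0,0,0],[0,0,0]],"delta_pos":[[0,0,-0.01],[0,0,-0.02],[0,0,-0.03],[0,0,-0.03],[0,0,-0.015]],"gripper":[1,1,1,1,1]}' 80
python3 - <<'E'
from h import *
togo((450,-11,130),(-.04,1,0))
E
```

```text
time: 7.75
position: [533.5, -305.4, 137.9]
eef_rot: [0.815, -0.58, -0.007, 0.002]
ft_force: [1.2, -1.1, 0.5]
finger_gap: 12.9
rot [  -0.57    1.02 -163.14] joints7 -0.56
rot [ 0.71  0.4  16.86] joints7 -0.56
tool shift [-305.4  -17.8   10.4] t 7.75
```

```bash
python3 -m crank '{"turn":[[0.7,0.4,5.6],[0,0,5.6],[0,0,5.6],[0,0,0],[0,0,0]],"delta_pos":[[0,0,0],[0,0,0],[0,0,0],[-0.02,0.008,0],[-0.032,0.008,0]],"gripper":[1,1,1,1,1]}' |head -3
python3 -m crank '{"turn":[[0,0,0],[0,0,0],[0,0,0],[0,0,0],[0,0,0]],"delta_pos":[[-0.032,0.008,0],[-0.032,0.008,0],[-0.032,0.008,0],[-0.032,0.008,0],[-0.03,0.008,0]],"gripper":[1,1,1,1,1]}' |head -3
python3 - <<'E'
from h import *
togo((450,-11,130),(-.04,1,0))
E
```

```text
time: 8.17
position: [520.4, -263.3, 150.1]
eef_rot: [0.713, -0.701, 0.01, -0.003]
time: 8.58
position: [475.8, -102.1, 151.6]
eef_rot: [0.711, -0.703, 0.012, -0.004]
rot [ -1.07   2.1  178.34] joints7 -1.24
rot [-1.35 -0.68 -1.64] joints7 -1.24
tool shift [-91.6  25.3  19.9] t 8.5833
```

```bash
python3 -m crank '{"turn":[[-1.3,-0.7,-1.6],[0,0,0],[0,0,0],[0,0,0],[0,0,0]],"delta_pos":[[-0.03,0.008,0],[-0.03,0.008,0.006],[-0.025,0.006,0.006],[-0.005,0.003,0],[0,0,0]],"gripper":[1,1,1,1,1]}' |head -3
python3 - <<'E'
from h import *
togo((450,-11,130),(-.04,1,0))
m=camera_model("wrist");im=capture("wrist");cv2.imwrite("pics/w4.png",im);np.savez("w4",**m,p=st()[1],R_=st()[2].as_matrix())
E
```

```text
time: 9.0
position: [444.8, -1.0, 142.7]
eef_rot: [0.725, -0.689, -0.001, -0.004]
rot [  -0.56   -0.34 -179.39] joints7 -1.43
rot [-0.22  0.36  0.61] joints7 -1.43
tool shift [10.3 -4.6 12.7] t 9.0
```

View pics/w4.png

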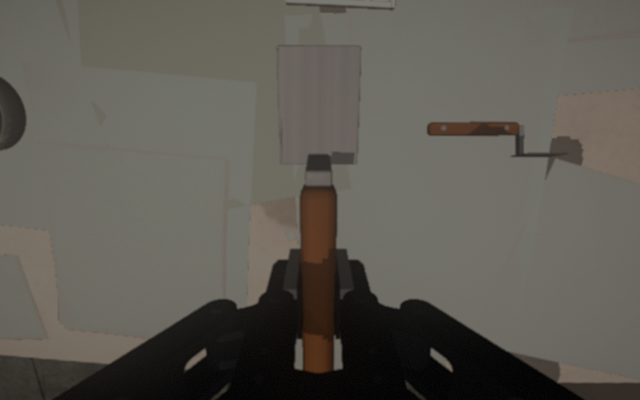

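The blade tip's front edge is at (277..361,45). The carrier's near edge is at the top, (286..395,~8).

Run:
```python
from h import *
np.set_printoptions(suppress=True,precision=2)
d=np.load("w4.npz");m={k:d[k] for k in("mtx","dist","R","t")};im=cv2.imread("pics/w4.png")
R=d["R_"];p=d["p"]
z=p[2]-11.3
B=pt(m,[(277,45),(361,45),(279.5,163),(357.5,163)],z);print("blade world",B,"tool",(B-p)@R, np.linalg.norm(B[1]-B[0]))
g=cv2.cvtColor(im,cv2.COLOR_BGR2GRAY)
E=[]
for x in range(294,392,8):
    c=g[:20,x].astype(int);E.append((x,c.argmin(),*c[:14]))
print(np.array(E))
print("corners",pt(m,[(286,4),(395,9)],22),pt(m,[(286,4),(395,9)],29))
```

```text
blade world [[543.6   21.23 131.49]
 [545.35 -14.33 131.49]
 [492.82  19.26 131.49]
 [494.65 -17.02 131.49]] tool [[-17.67 -99.28  11.83]
 [ 17.93 -99.25  11.61]
 [-18.25 -48.47  11.62]
 [ 18.08 -48.49  11.39]] 35.604645390146
[[294   4 119 117 101  77  66  83  98 101 101 102 101 101 101 101]
 [302   4 121 118 110  88  70  84  98 102 102 101 102 103 102 102]
 [310   5 119 120 113  93  68  67  87 100 102 102 103 102 102 103]
 [318   5 119 120 118 105  81  69  83  97 100  99 100  99 101 102]
 [326   6 121 120 119 111  87  65  62  69  74  75  74  74  86 105]
 [334   6 120 120 121 115  97  73  60  67  73  74  73  73  78  90]
 [342   7 120 120 119 119 108  85  64  61  70  73  74  73  83  99]
 [350   6 117 119 120 119 111  90  65  68  90 105 107 106 107 108]
 [358   7 111 118 120 120 117 102  78  70  88 104 108 108 108 106]
 [366   7 119 119 119 120 119 110  89  71  85 103 107 108 107 107]
 [374   8 114 115 117 120 120 114  97  71  67  87 104 108 108 107]
 [382   8 118 113 115 119 121 119 110  88  70  85 103 108 107 108]
 [390   8 104 105 111 115 116 115 110  90  65  66  87 103 108 107]]
corners [[584.75  28.88  22.  ]
 [585.53 -48.14  22.  ]] [[583.14  28.17  29.  ]
 [583.89 -46.8   29.  ]]
```

```bash
python3 -m crank '{"turn":[[-0.2,0.4,1.2],[0,0,0],[0,0,0],[0,0,0],[0,0,0]],"delta_pos":[[0.01,-0.005,0.02],[0,-0.004,0.02],[0,0,0.02],[0,0,0.02],[0,0,0.02]],"gripper":[1,1,1,1,1]}' |head -3
python3 - <<'E'
from h import *
togo((461,-12,24),(-.026,1,0))
E
```

```text
time: 9.47
position: [466.2, -18.2, 47.2]
eef_rot: [0.715, -0.699, 0.008, -0.007]
rot [ -0.19   1.86 179.73] joints7 -1.3
rot [-1.18 -0.12 -0.27] joints7 -1.3
tool shift [-6.3  5.6 23.1] t 9.4667
```

```bash
python3 -m crank '{"turn":[[-1.2,-0.1,-0.3],[0,0,0],[0,0,0]],"delta_pos":[[-0.006,0.0055,0.01],[0,0,0.012],[0,0,0]],"gripper":[1,1,1]}' |head -3
python3 - <<'E'
from h import *
np.set_printoptions(suppress=True,precision=2)
togo((461,-12,24),(-.026,1,0))
m=camera_model("wrist");im=capture("wrist");sc=capture("scene")
_,p,R=st()
tip=p+R.apply([0.1,-99.3,11.6]);print("tip",tip,"px",px(m,[tip]))
s=camera_model("scene");print("scene px tip",px(s,[tip]),"edge",px(s,[[585,28,22],[585,-48,22]]))
a=im[:170,200:440];b=sc[150:260,260:400]
c=np.zeros((600,800,3),np.uint8);a=cv2.resize(a,None,fx=2,fy=2,interpolation=2);b=cv2.resize(b,None,fx=2.2,fy=2.2,interpolation=2)
cv2.imwrite("pics/w5.png",np.hstack([cv2.resize(im,(480,300))[:, :],np.vstack([b,np.zeros((max(0,300-b.shape[0]),b.shape[1],3),np.uint8)])[:300]]))
cv2.imwrite("pics/w5f.png",im)
E
```

```text
time: 9.72
position: [459.9, -17.0, 22.1]
eef_rot: [0.714, -0.7, -0.001, 0.003]
rot [ -0.24  -0.58 179.66] joints7 -1.28
rot [ 0.37 -0.15 -0.34] joints7 -1.28
tool shift [-4.9 -1.2 -1.9] t 9.7167
tip [560.5  -14.82  11.8 ] px [[317.26  41.78]]
scene px tip [[313.69 212.01]] edge [[307.76 200.15]
 [328.21 209.23]]
```

View pics/w5.png

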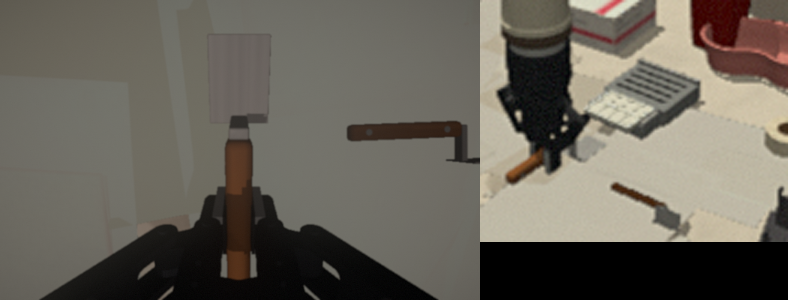

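```bash
python3 -m crank '{"turn":[[0.3,0,-0.3]],"delta_pos":[[-0.005,-0.005,-0.001]],"gripper":[1]}' |grep -v gap
python3 -m crank '{"turn":[[0,0,0]],"delta_pos":[[0,-0.01,-0.001]],"gripper":[1]}' |grep -v gap
python3 -m crank '{"turn":[[0,0,0]],"delta_pos":[[0,-0.01,0]],"gripper":[1]}' |grep -v gap
python3 -m crank '{"turn":[[0,0,0]],"delta_pos":[[0,-0.008,0]],"gripper":[1]}' |grep -v gap
python3 - <<'E'
from h import *
np.set_printoptions(suppress=True,precision=2)
togo((500,-12,24),(-.026,1,0))
_,p,R=st();print("tip",p+R.apply([0.1,-99.3,11.6]))
E
```

```text
time: 9.9
position: [466.0, -12.8, 25.3]
eef_rot: [0.715, -0.699, 0.002, 0.001]
ft_force: [-0.2, 0.0, -1.2]
time: 9.98
position: [475.8, -11.7, 27.1]
eef_rot: [0.716, -0.699, 0.001, 0.0]
ft_force: [-0.1, 0.9, -0.8]
time: 10.07
position: [487.6, -11.2, 28.4]
eef_rot: [0.716, -0.698, 0.002, -0.001]
ft_force: [0.4, 0.5, -0.5]
time: 10.15
position: [498.1, -10.5, 29.6]
eef_rot: [0.716, -0.698, 0.003, -0.002]
ft_force: [0.4, 0.3, -1.0]
rot [ -0.13   0.55 179.95] joints7 -1.29
rot [-0.35 -0.08 -0.04] joints7 -1.29
tool shift [ 1.5 -1.9  5.6] t 10.15
tip [597.4   -8.1   18.57]
```

```bash
python3 -m crank '{"turn":[[-0.3,0,0],[0,0,0],[0,0,0],[0,0,0]],"delta_pos":[[0.0005,0,-0.004],[0,-0.001,-0.006],[0,-0.002,-0.006],[0,-0.003,-0.006]],"gripper":[1,1,1,1]}' |grep -v gap
python3 - <<'E'
from h import *
np.set_printoptions(suppress=True,precision=2)
togo((500,-12,24),(-.026,1,0))
_,p,R=st();print("tip",p+R.apply([0.1,-99.3,11.6]))
cv2.imwrite("pics/w6.png",np.hstack([cv2.resize(capture("wrist"),(480,300)),cv2.resize(capture("scene")[150:250,280:380],(300,300),interpolation=2)]))
E
```

```text
time: 10.48
position: [507.1, -10.5, 53.8]
eef_rot: [0.716, -0.698, 0.001, 0.0]
ft_force: [-0.5, 0.6, -0.6]
rot [   0.17   -0.13 -179.97] joints7 -1.32
rot [-0.08 -0.11  0.03] joints7 -1.32
tool shift [ 1.3  7.2 29.8] t 10.4833
tip [606.4   -7.97  42.34]
```

View pics/w6.png

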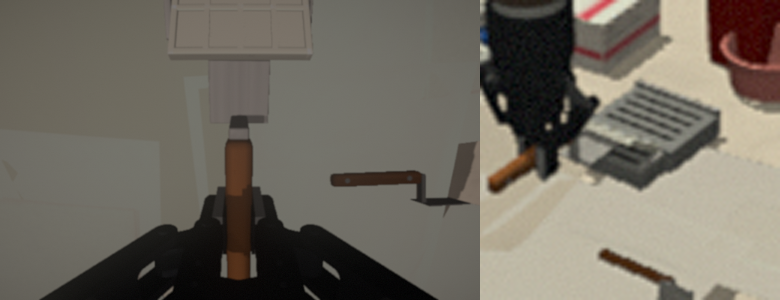

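The carrier's near edge is up on the blade, and the blade is still well under it. I'll continue along the arc.

```bash
python3 -m crank '{"turn":[[0,0,0],[0,0,0],[0,0,0]],"delta_pos":[[0,-0.003,-0.005],[0,-0.004,-0.0055],[0,-0.005,-0.005]],"gripper":[1,1,1]}' |grep -v gap
python3 - <<'E'
from h import *
np.set_printoptions(suppress=True,precision=2)
_,p,R=st();print("tip",p+R.apply([0.1,-99.3,11.6]));togo(p,(-.026,1,0))
E
```

```text
time: 10.83
position: [518.9, -10.1, 70.5]
eef_rot: [0.716, -0.698, 0.001, 0.0]
ft_force: [-0.2, -0.5, -1.5]
tip [618.17  -7.57  59.01]
rot [   0.14   -0.12 -179.99] joints7 -1.33
rot [-0.08 -0.09  0.01] joints7 -1.33
tool shift [0. 0. 0.] t 10.8333
```

```bash
python3 -m crank '{"turn":[[0,0,0],[0,0,0],[0,0,0],[0,0,0]],"delta_pos":[[0,-0.005,-0.003],[0,-0.006,-0.002],[0,-0.006,-0.001],[0,-0.005,0]],"gripper":[1,1,1,1]}' |grep -v gap
python3 - <<'E'
from h import *
np.set_printoptions(suppress=True,precision=2)
_,p,R=st();print("tip",p+R.apply([0.1,-99.3,11.6]));togo(p,(-.026,1,0))
cv2.imwrite("pics/w7.png",np.hstack([cv2.resize(capture("wrist"),(480,300)),cv2.resize(capture("scene")[150:250,280:380],(300,300),interpolation=2)]))
E
```

```text
time: 11.17
position: [544.7, -9.3, 79.0]
eef_rot: [0.716, -0.698, 0.002, -0.001]
ft_force: [-0.4, -0.6, -0.5]
tip [644.05  -6.8   67.91]
rot [   0.12   -0.43 -179.98] joints7 -1.34
rot [-0.27 -0.07  0.02] joints7 -1.34
tool shift [0. 0. 0.] t 11.1667
```

View pics/w7.png

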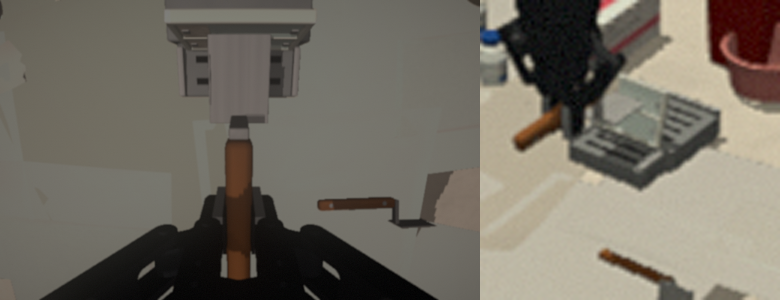

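The carrier is nearly upright with the blade tip against it. I'll push gently forward.

```bash
python3 -m crank '{"turn":[[0,0,0],[0,0,0],[0,0,0],[0,0,0],[0,0,0]],"delta_pos":[[0,-0.004,0],[0,-0.004,0],[0,-0.004,0],[0,-0.002,0],[0,0,0]],"gripper":[1,1,1,1,1]}' |grep -v gap
python3 - <<'E'
from h import *
np.set_printoptions(suppress=True,precision=2)
_,p,R=st();print("tip",p+R.apply([0.1,-99.3,11.6]));togo(p,(-.026,1,0))
cv2.imwrite("pics/w8.png",np.hstack([cv2.resize(capture("wrist"),(480,300)),cv2.resize(capture("scene")[150:250,280:380],(300,300),interpolation=2)]))
E
```

```text
time: 11.68
position: [559.2, -9.0, 77.5]
eef_rot: [0.716, -0.698, 0.001, -0.0]
ft_force: [0.1, 0.2, -0.9]
tip [658.47  -6.55  66.11]
rot [   0.16   -0.2  -179.98] joints7 -1.34
rot [-0.13 -0.1   0.02] joints7 -1.34
tool shift [0. 0. 0.] t 11.6833
```

View pics/w8.png

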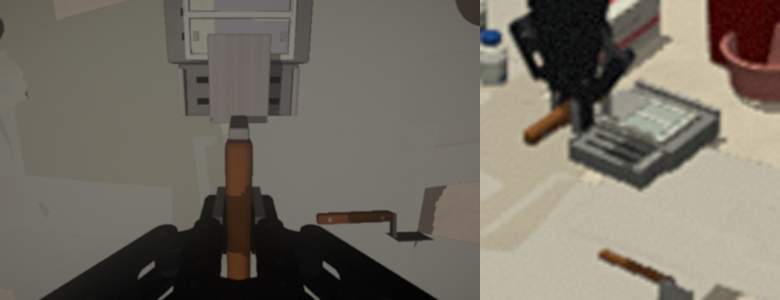

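The carrier tipped over and lies slides up on the upper deck. The blade sits in the hand as before, with no slip. Now back to the rest.

```bash
python3 -m crank '{"turn":[[0,0,0],[0,0,0],[0,0,0],[0,0,-5.7],[0,0,-5.7]],"delta_pos":[[0,0.008,-0.015],[0,0.008,-0.025],[0,0,-0.015],[0,0,0],[0,0,0]],"gripper":[1,1,1,1,1]}' |head -3
python3 -m crank '{"turn":[[0,0,-5.7],[0,0,0],[0,0,0],[0,0,0],[0,0,0]],"delta_pos":[[0,0,0],[0.02,0.008,0],[0.03,0.01,0],[0.03,0.01,0],[0.03,0.01,0]],"gripper":[1,1,1,1,1]}' |head -3
python3 - <<'E'
from h import *
togo((537,-307.7,120),(-.327,.945,0))
E
```

```text
time: 12.2
position: [539.2, -9.7, 133.2]
eef_rot: [0.783, -0.622, -0.0, 0.002]
time: 12.62
position: [540.8, -117.9, 134.2]
eef_rot: [0.821, -0.57, -0.002, -0.001]
rot [-4.3000e-01  1.0000e-02 -1.7862e+02] joints7 -0.86
rot [0.01 0.27 1.38] joints7 -0.86
tool shift [176.5  69.9  13.3] t 12.6167
```

```bash
python3 -m crank '{"turn":[[0,0.2,1.3],[0,0,0],[0,0,0],[0,0,0],[0,0,0]],"delta_pos":[[0.034,0.014,0.003],[0.034,0.014,0.003],[0.034,0.014,0.003],[0.034,0.014,0.001],[0.015,0.004,0]],"gripper":[1,1,1,1,1]}' |head -3
python3 -m crank '{"turn":[[0,0,0],[0,0,0]],"delta_pos":[[0,0,0],[0,0,0]],"gripper":[1,1]}' |head -3
python3 - <<'E'
from h import *
togo((537,-307.7,80),(-.327,.945,0))
E
```

```text
time: 13.03
position: [532.1, -290.2, 124.1]
eef_rot: [0.815, -0.58, 0.0, 0.0]
time: 13.2
position: [529.6, -296.8, 123.9]
eef_rot: [0.812, -0.584, 0.001, 0.002]
rot [-2.8000e-01 -1.5000e-01  1.7948e+02] joints7 -0.57
rot [ 0.09 -0.18 -0.52] joints7 -0.57
tool shift [12.6 -3.6 44. ] t 13.2
```

```bash
python3 -m crank '{"turn":[[0,0,-0.5],[0,0,0],[0,0,0]],"delta_pos":[[0.0125,-0.0035,0.01],[0,0,0.02],[0,0,0.012]],"gripper":[1,1,1]}' |head -3
python3 -m crank '{"turn":[[0,0,0]],"delta_pos":[[0,0,0]],"gripper":[1]}' |head -3
python3 - <<'E'
from h import *
togo((537,-307.7,34),(-.327,.945,0))
E
```

```text
time: 13.45
position: [539.5, -304.9, 83.8]
eef_rot: [0.815, -0.579, 0.003, -0.0]
time: 13.53
position: [538.5, -302.3, 81.4]
eef_rot: [0.816, -0.578, 0.001, -0.0]
rot [ 5.0000e-02 -1.1000e-01 -1.7976e+02] joints7 -0.54
rot [-0.07 -0.03  0.24] joints7 -0.54
tool shift [ 4.6  3.3 47.4] t 13.5333
```

```bash
python3 -m crank '{"turn":[[0,0,0.2],[0,0,0],[0,0,0]],"delta_pos":[[0.0045,0.003,0.01],[0,0,0.014],[0,0,0]],"gripper":[1,1,1]}' |head -3
python3 -m crank '{"turn":[[0,0,0],[0,0,0]],"delta_pos":[[0,0,0],[0,0,0]],"gripper":[1,1]}' |head -3
python3 - <<'E'
from h import *
togo((537,-307.7,34),(-.327,.945,0))
E
```

```text
time: 13.78
position: [538.3, -303.3, 55.9]
eef_rot: [0.816, -0.578, -0.0, -0.001]
time: 13.95
position: [538.0, -302.5, 55.1]
eef_rot: [0.816, -0.578, -0.001, -0.001]
rot [-2.7000e-01 -9.0000e-02 -1.7964e+02] joints7 -0.52
rot [-0.06  0.17  0.36] joints7 -0.52
tool shift [ 4.6  2.7 21.1] t 13.95
```

```bash
python3 -m crank '{"turn":[[0,0,0.3]],"delta_pos":[[0.005,0.003,0]],"gripper":[1]}' |grep -v gap
python3 - <<'E'
from h import *
togo((537,-307.7,34),(-.327,.945,0))
E
```

```text
time: 14.03
position: [537.6, -306.8, 55.2]
eef_rot: [0.815, -0.579, -0.001, -0.002]
ft_force: [0.6, 0.3, -0.6]
rot [-3.5000e-01 -1.6000e-01 -1.7984e+02] joints7 -0.51
rot [-0.1   0.22  0.16] joints7 -0.51
tool shift [ 0.8  0.9 21.2] t 14.0333
```

Aligned. I'll lower single rows, with a small sideways correction.

```bash
python3 -m crank '{"turn":[[0,0,0]],"delta_pos":[[0.001,0.0005,0.008]],"gripper":[1]}' |grep -v gap
python3 -m crank '{"turn":[[0,0,0]],"delta_pos":[[0.0005,0,0.008]],"gripper":[1]}' |grep -v gap
python3 - <<'E'
from h import *
togo((537,-307.7,34),(-.327,.945,0))
E
```

```text
time: 14.12
position: [538.5, -310.2, 49.0]
eef_rot: [0.815, -0.579, 0.001, -0.002]
ft_force: [0.8, -0.6, -0.7]
time: 14.2
position: [538.7, -310.5, 41.1]
eef_rot: [0.815, -0.579, 0.001, -0.002]
ft_force: [-3.5, 7.1, 1.6]
rot [-7.0000e-02 -4.1000e-01 -1.7991e+02] joints7 -0.5
rot [-0.26  0.04  0.09] joints7 -0.5
tool shift [-3.2  0.8  7.1] t 14.2
```

```bash
python3 -m crank '{"turn":[[0,0,0]],"delta_pos":[[-0.003,0.0005,0.001]],"gripper":[1]}' |grep -v gap
python3 -m crank '{"turn":[[0,0,0]],"delta_pos":[[0,0,0.005]],"gripper":[1]}' |grep -v gap
python3 - <<'E'
from h import *
togo((537,-307.7,34),(-.327,.945,0))
E
```

```text
time: 14.28
position: [536.7, -307.9, 38.8]
eef_rot: [0.815, -0.58, 0.0, -0.002]
ft_force: [0.3, 1.3, -1.2]
time: 14.37
position: [536.9, -307.8, 33.8]
eef_rot: [0.815, -0.58, 0.001, -0.002]
ft_force: [0.1, 0.0, -0.7]
rot [-1.1000e-01 -3.9000e-01 -1.7996e+02] joints7 -0.5
rot [-0.25  0.07  0.04] joints7 -0.5
tool shift [-0.1 -0.2 -0.2] t 14.3667
```

Within 0.3 mm of the original pose, about 1.5 mm above the seat. I'll settle it and release.

```bash
python3 -m crank '{"turn":[[0,0,0]],"delta_pos":[[0,0,0.001]],"gripper":[1]}' |grep -v gap
python3 -m crank '{"turn":[[0,0,0]],"delta_pos":[[0,0,0]],"gripper":[0.75]}'
python3 -m crank '{"turn":[[0,0,0]],"delta_pos":[[0,0,0]],"gripper":[0.5]}'
python3 -m crank '{"turn":[[0,0,0],[0,0,0],[0,0,0],[0,0,0]],"delta_pos":[[0,0,0],[0,0,0],[0,0,-0.01],[0,0,-0.02]],"gripper":[0.5,0.5,0.5,0.5]}'
python3 - <<'E'
from h import *
togo((537,-307.7,34),(-.327,.945,0))
E
```

```text
time: 14.45
position: [536.5, -307.8, 32.2]
eef_rot: [0.815, -0.58, 0.0, -0.002]
ft_force: [-1.6, 1.4, 4.9]
time: 14.53
position: [536.5, -308.0, 32.0]
eef_rot: [0.815, -0.58, 0.0, -0.002]
ft_force: [-0.7, -0.4, -0.1]
finger_gap: 20.8
time: 14.62
position: [536.5, -308.2, 32.0]
eef_rot: [0.815, -0.58, 0.001, -0.002]
ft_force: [0.3, -0.2, -0.4]
finger_gap: 32.9
time: 14.95
position: [534.1, -307.2, 59.7]
eef_rot: [0.815, -0.58, -0.002, -0.001]
ft_force: [0.5, 0.7, 1.0]
finger_gap: 42.6
rot [-4.5e-01  7.0e-02 -1.8e+02] joints7 -0.52
rot [0.05 0.28 0.  ] joints7 -0.52
tool shift [ 1.6 -2.6 25.7] t 14.95
```

```bash
python3 -m crank '{"turn":[[0,0,0],[0,0,0],[0,0,0],[0,0,0],[0,0,0]],"delta_pos":[[0,0,-0.03],[0,0,-0.035],[0,0,-0.035],[0,0,-0.01],[0,0,0]],"gripper":[0.5,0.5,0,0,0]}' | head -3
python3 - <<'E'
from h import *
np.set_printoptions(suppress=True,precision=1)
m=camera_model("wrist");im=capture("wrist");cv2.imwrite("pics/w9.png",im)
hsv=cv2.cvtColor(im,cv2.COLOR_BGR2HSV)
k=cv2.inRange(hsv,(3,110,60),(18,255,255))
c=max(cv2.findContours(k,0,1)[0],key=cv2.contourArea);print(cv2.minAreaRect(c))
b=cv2.boxPoints(cv2.minAreaRect(c));b=b[np.argsort(b[:,1])]
P=pt(m,[b[:2].mean(0),b[2:].mean(0)],61);d=P[0]-P[1];print(P,np.linalg.norm(d),np.degrees(np.arctan2(d[1],d[0])),"before: 580.0 -291.4 / 480.2 -327")
togo((490,272,160),(-.327,.945,0))
E
```

```text
time: 15.37
position: [535.1, -309.0, 180.7]
eef_rot: [0.814, -0.581, 0.0, -0.001]
((316.9999694824219, 197.49996948242188), (122.99998474121094, 15.999998092651367), 90.0)
[[ 581.  -293.1   61. ]
 [ 480.9 -327.3   61. ]] 105.74416041057506 18.91682999827934 before: 580.0 -291.4 / 480.2 -327
rot [  0.1   0.2 179.9] joints7 -0.57
rot [-0.1  0.1 -0.1] joints7 -0.57
tool shift [-564.2 -146.6   21. ] t 15.4167
```

```bash
for i in 1 2 3; do python3 -m crank '{"turn":[[0,0,0],[0,0,0],[0,0,0],[0,0,0],[0,0,0]],"delta_pos":[[-0.034,-0.006,0],[-0.034,-0.006,0],[-0.034,-0.006,0],[-0.034,-0.006,0],[-0.034,-0.006,0]],"gripper":[0,0,0,0,0]}' | head -3; done
python3 -m crank '{"turn":[[0,0,0],[0,0,0]],"delta_pos":[[-0.01,0,0],[0,0,0]],"gripper":[0,0]}' | head -2
python3 - <<'E'
from h import *
np.set_printoptions(suppress=True,precision=1)
m=camera_model("wrist");im=capture("wrist");cv2.imwrite("pics/w10.png",im);np.savez("w10",**m)
print(px(m,[[490,270,49]]))
togo((490,270,120),(-.327,.945,0))
E
```

```text
time: 15.83
position: [503.9, -143.5, 175.0]
eef_rot: [0.809, -0.587, 0.001, 0.003]
time: 16.25
position: [471.1, 35.6, 167.1]
eef_rot: [0.809, -0.587, -0.004, 0.007]
time: 16.67
position: [438.4, 213.3, 159.5]
eef_rot: [0.809, -0.587, -0.007, 0.011]
time: 16.83
position: [430.7, 231.5, 156.7]
[[292.6 105.1]]
rot [  0.1  -2.8 179.6] joints7 -1.71
rot [ 1.8  0.1 -0.3] joints7 -1.71
tool shift [-18.2 -69.9  34.4] t 16.8833
```

View pics/w10.png

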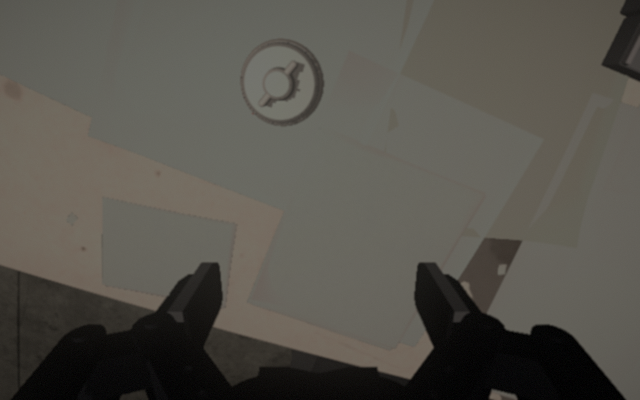

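The timer's outer ring spans about (240..324, 39..126), with its light dial face inside. I'll compute its axis.

Run:
```python
from h import *
np.set_printoptions(suppress=True,precision=1)
m=dict(np.load("w10.npz"));im=cv2.imread("pics/w10.png");g=cv2.cvtColor(im,cv2.COLOR_BGR2GRAY)
for y,x in((82,None),(None,282)):
    v=g[82,232:334] if x is None else g[30:136,282]; print(v.tolist())
O=[(240,82),(324,82),(282,39),(282,126)]
for z in(10,22):
    P=pt(m,O,z);print(z,P.mean(0),np.linalg.norm(P[1]-P[0]),np.linalg.norm(P[3]-P[2]))
hsv=cv2.cvtColor(im,cv2.COLOR_BGR2HSV)
k=np.zeros_like(g);k[30:136,232:334]=(g[30:136,232:334]>125)*255
c=max(cv2.findContours(k,0,1)[0],key=cv2.contourArea);e=cv2.fitEllipse(cv2.convexHull(c));print(e)
for z in(36,40,45): print(z,pt(m,[e[0]],z), e[1][0]/336*(m["R"]@[490,270,z]+m["t"])[2])
```

```text
[102, 102, 102, 104, 102, 103, 102, 99, 92, 88, 87, 95, 106, 113, 115, 115, 114, 115, 114, 115, 115, 114, 114, 114, 115, 114, 115, 114, 115, 112, 108, 101, 105, 112, 113, 115, 113, 115, 114, 116, 115, 115, 113, 115, 114, 114, 114, 114, 114, 114, 114, 114, 114, 114, 114, 111, 104, 91, 81, 72, 61, 51, 56, 64, 72, 75, 81, 96, 109, 113, 114, 113, 113, 112, 113, 113, 113, 113, 112, 113, 112, 106, 92, 76, 65, 60, 58, 60, 62, 62, 59, 67, 87, 100, 104, 103, 103, 102, 104, 103, 102, 103]
[101, 100, 100, 100, 100, 100, 100, 98, 89, 81, 83, 85, 76, 73, 77, 84, 96, 109, 113, 113, 113, 113, 112, 113, 112, 112, 114, 112, 113, 113, 113, 113, 113, 114, 114, 114, 108, 90, 71, 72, 82, 90, 97, 104, 111, 114, 115, 114, 114, 115, 114, 115, 114, 114, 114, 114, 115, 115, 114, 114, 114, 115, 115, 115, 111, 102, 89, 81, 71, 63, 82, 107, 116, 116, 114, 116, 115, 116, 115, 115, 115, 113, 115, 116, 115, 116, 115, 116, 114, 103, 84, 73, 67, 69, 72, 78, 89, 100, 104, 104, 103, 104, 105, 104, 104, 105]
10 [500.7 285.3  10. ] 68.0877375204159 67.2840559822469
22 [501.1 284.1  22. ] 65.24142290203667 64.47133816989941Traceback (most recent call last):
  File "<stdin>", line 11, in <module>
ValueError: max() iterable argument is empty
```

Run:
```python
from h import *
np.set_printoptions(suppress=True,precision=1)
m=dict(np.load("w10.npz"))
for z in(22,30,38,44):
    P=pt(m,[(278.5,82.8),(243.5,82),(313.5,82),(282,46.5),(282,119)],z);print(z,P[0],np.linalg.norm(P[1]-P[2]),np.linalg.norm(P[3]-P[4]))
togo((501,285,80),(-.327,.945,0))
```

```text
22 [500.4 286.7  22. ] 54.37135192228653 53.71457598608693
30 [500.7 285.9  30. ] 52.789964240314184 52.15229059490939
38 [500.9 285.   38. ] 51.208576558341825 50.590005203731714
44 [501.2 284.4  44. ] 50.02253579686257 49.418291160348495
rot [  0.1  -2.8 179.6] joints7 -1.71
rot [ 1.8  0.1 -0.3] joints7 -1.71
tool shift [-28.9 -86.4  73.9] t 16.8833
```

```bash
python3 -m crank '{"turn":[[1.8,0,-0.3],[0,0,0],[0,0,0],[0,0,0],[0,0,0]],"delta_pos":[[-0.01,-0.01,0],[-0.01,-0.02,0.01],[-0.007,-0.02,0.01],[0,0,0],[0,0,0]],"gripper":[0,0,0,0,0]}' | head -3
python3 - <<'E'
from h import *
np.set_printoptions(suppress=True,precision=1)
m=camera_model("wrist");im=capture("wrist");cv2.imwrite("pics/w11.png",im);np.savez("w11",**m);s=st()[0]
print(s["dq"].round(3),px(m,[[501,285,36],[495,276,36]]))
togo((501,285,80),(-.327,.945,0))
g=cv2.medianBlur(cv2.cvtColor(im,cv2.COLOR_BGR2GRAY),5)
c=cv2.HoughCircles(g,cv2.HOUGH_GRADIENT,1,8,param1=60,param2=20,minRadius=32,maxRadius=75);print(c[0][:6])
for q in c[0][:4]: print(pt(m,[q[:2]],30),q[2]*2/336*(m["R"]@[500,285,30]+m["t"])[2])
t=capture("top");cv2.imwrite("pics/t2.png",t)
E
```

```text
time: 17.3
position: [470.7, 262.8, 131.7]
eef_rot: [0.812, -0.584, 0.0, 0.004]
[-0. -0. -0.  0.  0.  0. -0.] [[300.3 157.1]
 [309.7 168.8]]
rot [ -0.5  -0.5 179.4] joints7 -1.72
rot [ 0.3 -0.3 -0.6] joints7 -1.72
tool shift [-12.  -36.1  51.5] t 17.35
[[299.5 155.5  35.3]
 [303.5 146.5  38.8]
 [308.5 154.5  35.8]
 [295.5 147.5  37.2]
 [306.5 163.5  45. ]]
[[500.8 285.8  30. ]] 51.73468954196508
[[508.  285.1  30. ]] 56.864193998646805
[[503.5 279.8  30. ]] 52.467476417049006
[[505.4 290.4  30. ]] 54.51927893350285
```

```bash
python3 -m crank '{"turn":[[0.3,-0.3,-0.6],[0,0,0],[0,0,0],[0,0,0]],"delta_pos":[[-0.006,-0.016,0.01],[-0.006,-0.016,0.015],[0,0,0.01],[0,0,0]],"gripper":[0,0,0,0]}' | head -3
python3 - <<'E'
from h import *
togo((501,285.3,14),(-.327,.945,0))
E
```

```text
time: 17.73
position: [497.4, 279.3, 97.7]
eef_rot: [0.813, -0.582, 0.0, -0.0]
rot [0.0000e+00 3.0000e-02 1.7971e+02] joints7 -1.7
rot [-0.02  0.   -0.29] joints7 -1.7
tool shift [-4.6 -5.3 83.7] t 17.7333
```

```bash
python3 -m crank '{"turn":[[0,0,0],[0,0,0],[0,0,0]],"delta_pos":[[-0.0045,-0.005,0.005],[0,0,0.02],[0,0,0.01]],"gripper":[0,0,0]}' | head -3
python3 -m crank '{"turn":[[0,0,0]],"delta_pos":[[0,0,0]],"gripper":[0]}' | head -2
python3 - <<'E'
from h import *
togo((501,285.3,14),(-.327,.945,0))
E
```

```text
time: 17.98
position: [501.6, 283.9, 64.7]
eef_rot: [0.812, -0.583, 0.001, -0.002]
time: 18.07
position: [500.4, 283.1, 63.4]
rot [-1.0000e-02  9.0000e-02  1.7954e+02] joints7 -1.7
rot [-0.05 -0.01 -0.46] joints7 -1.7
tool shift [-1.9 -1.2 49.4] t 18.0667
```

```bash
python3 -m crank '{"turn":[[0,0,0]],"delta_pos":[[-0.002,-0.001,0.012]],"gripper":[0]}' | head -4
python3 -m crank '{"turn":[[0,0,0]],"delta_pos":[[0,0,0.015]],"gripper":[0]}' | head -4
python3 -m crank '{"turn":[[0,0,0]],"delta_pos":[[0,0,0.015]],"gripper":[0]}' | head -4
python3 -m crank '{"turn":[[0,0,0]],"delta_pos":[[0,0,0.003]],"gripper":[0]}' | head -4
python3 - <<'E'
from h import *
togo((501,285.3,14),(-.327,.945,0))
E
```

```text
time: 18.15
position: [502.0, 285.4, 53.0]
eef_rot: [0.812, -0.584, 0.001, -0.002]
ft_force: [0.7, 0.3, -0.6]
time: 18.23
position: [502.6, 286.5, 38.5]
eef_rot: [0.812, -0.584, 0.001, -0.003]
ft_force: [-0.3, 1.0, 0.1]
time: 18.32
position: [503.2, 287.0, 23.6]
eef_rot: [0.812, -0.584, 0.002, -0.004]
ft_force: [0.9, 0.2, -0.3]
time: 18.4
position: [501.8, 286.6, 18.7]
eef_rot: [0.812, -0.583, 0.001, -0.002]
ft_force: [-0.3, 0.9, 0.8]
rot [1.0000e-01 4.4000e-01 1.7953e+02] joints7 -1.69
rot [-0.28  0.07 -0.47] joints7 -1.69
tool shift [0.9 1.2 4.6] t 18.4
```

Close gently on the dial rim.

```bash
python3 -m crank '{"turn":[[0,0,0]],"delta_pos":[[0.001,0.001,0.004]],"gripper":[0]}' | head -4
for i in 1 2 3 4; do python3 -m crank '{"turn":[[0,0,0]],"delta_pos":[[0,0,0]],"gripper":[1]}' 25; done
```

```text
time: 18.48
position: [501.4, 285.8, 14.6]
eef_rot: [0.812, -0.583, 0.001, -0.003]
ft_force: [0.5, 0.4, 0.5]
time: 18.57
position: [500.6, 285.2, 13.9]
eef_rot: [0.812, -0.583, 0.001, -0.002]
ft_force: [-0.8, 0.6, 0.1]
finger_gap: 75.4
time: 18.65
position: [500.9, 285.4, 14.4]
eef_rot: [0.812, -0.583, 0.001, -0.002]
ft_force: [-0.4, -8.2, 32.9]
finger_gap: 63.8
time: 18.73
position: [501.0, 286.2, 16.6]
eef_rot: [0.812, -0.583, 0.0, -0.002]
ft_force: [-4.8, 1.3, 3.6]
finger_gap: 57.2
time: 18.82
position: [501.0, 286.2, 17.0]
eef_rot: [0.812, -0.583, 0.0, -0.003]
ft_force: [5.9, 1.9, -24.6]
finger_gap: 56.9
```

```bash
python3 -m crank '{"turn":[[0,0,0],[0,0,-6],[0,0,-6]],"delta_pos":[[0,0,0],[0,0,0],[0,0,0]],"gripper":[1,1,1]}' 30
python3 -m crank '{"turn":[[0,0,-6],[0,0,-6],[0,0,-6]],"delta_pos":[[0,0,0],[0,0,0],[0,0,0]],"gripper":[1,1,1]}'
python3 - <<'E'
from h import *
togo((501,285.3,17),(-.327,.945,0))
cv2.imwrite("pics/w12.png",capture("wrist"))
E
```

```text
time: 19.07
position: [500.8, 286.5, 16.9]
eef_rot: [0.869, -0.494, 0.001, -0.003]
ft_force: [-0.7, 1.3, -6.0]
finger_gap: 56.5
time: 19.32
position: [500.3, 287.1, 16.9]
eef_rot: [0.938, -0.346, 0.001, -0.003]
ft_force: [0.5, 0.5, -5.7]
finger_gap: 56.6
rot [  -0.15   -0.45 -149.59] joints7 -1.26
rot [-0.33  0.11 30.41] joints7 -1.26
tool shift [ 1.7  0.9 -0.1] t 19.3167
```

```bash
python3 -m crank '{"turn":[[0,0,-6],[0,0,-6],[0,0,-6],[0,0,-6],[0,0,-6]],"delta_pos":[[0.001,0.0005,0],[0,0,0],[0,0,0],[0,0,0],[0,0,0]],"gripper":[1,1,1,1,1]}'
python3 -m crank '{"turn":[[0,0,-6],[0,0,-6],[0,0,-6],[0,0,-6],[0,0,0]],"delta_pos":[[0,0,0],[0,0,0],[0,0,0],[0,0,0],[0,0,0]],"gripper":[1,1,1,1,1]}'
python3 - <<'E'
from h import *
togo((501,285.3,17),(-.327,.945,0))
E
```

```text
time: 19.78
position: [499.1, 287.6, 16.8]
eef_rot: [0.996, -0.086, 0.0, -0.003]
ft_force: [-1.4, 1.4, -4.1]
finger_gap: 56.4
time: 20.2
position: [498.1, 287.5, 16.9]
eef_rot: [0.992, 0.127, -0.0, -0.004]
ft_force: [0.7, 2.1, -4.9]
finger_gap: 57.1
rot [ -0.31  -0.36 -94.52] joints7 -0.5
rot [-0.36  0.31 85.48] joints7 -0.5
tool shift [ 2.2  2.8 -0.2] t 20.2
```

```bash
python3 -m crank '{"turn":[[0,0,0],[0,0,0],[0,0,0]],"delta_pos":[[0,0,0],[0,0,0],[0,0,0]],"gripper":[0,0,0]}'
python3 -m crank '{"turn":[[0,0,0],[0,0,0],[0,0,0],[0,0,0],[0,0,0]],"delta_pos":[[0,0,0],[0,0,-0.015],[0,0,-0.025],[0,0,-0.035],[0,0,-0.035]],"gripper":[0,0,0,0,0]}'
python3 -m crank '{"turn":[[0,0,0],[0,0,0]],"delta_pos":[[0,0.03,-0.02],[0,0.03,0]],"gripper":[0,0]}'
python3 -m crank '{"turn":[[0,0,0],[0,0,0]],"delta_pos":[[0,0.02,0],[0,0,0]],"gripper":[0,0]}'
python3 - <<'E'
from h import *
np.set_printoptions(suppress=True,precision=1)
m=camera_model("wrist");w=capture("wrist");cv2.imwrite("pics/w13.png",w);t=capture("top")
cv2.imwrite("pics/t3.png",t);q=px(m,[[501,285,40]])[0];print("timer px",q)
y,x=np.clip(int(q[1])-75,0,250),np.clip(int(q[0])-75,0,490)
f=lambda i,x,y,w,h,W,H:cv2.resize(i[y:y+h,x:x+w],(W,H),interpolation=2)
o=cv2.imread("pics/w10.png")
cv2.imwrite("pics/fin.png",np.vstack([np.hstack([f(o,222,22,120,120,250,250),f(w,x,y,150,150,250,250),f(t,205,205,30,30,250,250)]),np.hstack([f(t,235,140,160,75,480,250),f(t,375,185,65,60,270,250)])]))
E
```

```text
time: 20.45
position: [499.5, 287.1, 17.9]
eef_rot: [0.993, 0.121, 0.001, -0.004]
ft_force: [-0.3, -0.3, 0.9]
finger_gap: 85.5
time: 20.87
position: [494.9, 283.1, 124.5]
eef_rot: [0.993, 0.117, -0.006, -0.0]
ft_force: [0.5, 0.1, -0.2]
finger_gap: 85.3
time: 21.03
position: [511.1, 234.6, 153.6]
eef_rot: [0.993, 0.122, 0.0, -0.005]
ft_force: [0.4, -1.5, -1.5]
finger_gap: 85.4
time: 21.2
position: [519.9, 208.9, 157.1]
eef_rot: [0.993, 0.118, 0.004, -0.003]
ft_force: [0.1, 0.0, -0.0]
finger_gap: 85.1
timer px [313.6  93.5]
```

View pics/fin.png

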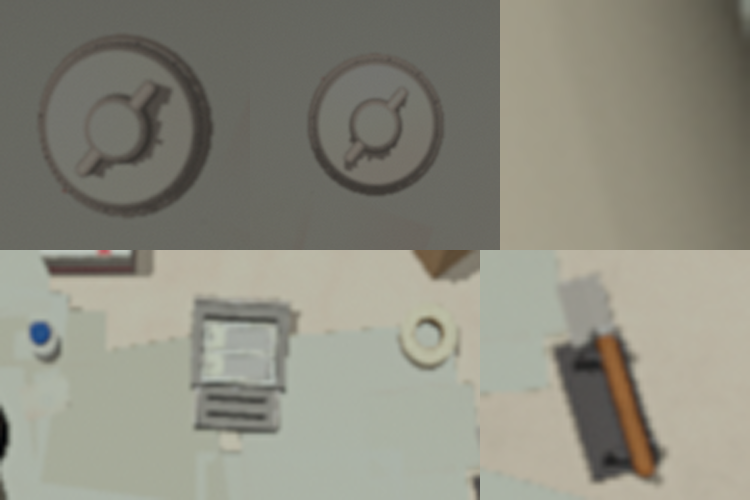

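```bash
python3 -m crank '{"turn":[[0,0,0],[0,0,0],[0,0,0]],"delta_pos":[[0,0,0],[0,0,0],[0,0,0]],"gripper":[0,0,0]}' | head -4
python3 -c "
from station import r,status
print(r.finish_job(),status.observe()['time'])"
```

```text
time: 21.55
position: [516.6, 216.6, 156.1]
eef_rot: [0.993, 0.121, 0.003, -0.005]
ft_force: [0.5, 0.6, -1.0]
the job is handed in; nothing more can be done
the job is handed in; nothing more can be done
```

I finished all five steps and handed the job in at about 21.6 s; no verdict was reported. I took the lifter, tipped the carrier over the step with its blade, put the lifter back and let go, then wound the timer dial.

**Last checks**
- **Carrier:** in the last top view it lies slides up on the upper deck. Its centre is roughly 38 mm past the step, to within a few mm, and close to the middle line. I estimated this from the picture by eye and did not measure its flatness.
- **Lifter:** it is back in both notches with the blade the way it was. The handle ends are within about 2 mm of where they were, and its direction within about 1°. The fingers are off it.
- **Timer dial:** the hand turned 85° counter-clockwise and the dial's bar turned with it, perhaps a few degrees more. That puts the dial at about 1.5–1.9 rad, depending on where it started.
- **Bottle and tape:** they stand where they were in the last top view. This was also judged by eye.

**What went wrong or disagreed**
- **First grasp:** it closed about 19 mm too high and was redone.
- **Putting the lifter back:** it brushed a prong with about 7 N, and I corrected that before seating it.
- **Timer position:** my first rough top-view position was about 10 mm off. Two wrist-camera fixes agreed with each other, so I used those.
- **Gripping the dial:** the vertical force on the tool peaked at about 33 N, within the wrist limit.

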